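# Find the thread and screw the kit pot's lid home

### The arm

A 6-joint arm with a two-finger parallel gripper is mounted at the origin on the work surface. World frame = base frame: x ahead of the robot, y to its left, z up, the work surface at z = 0. Lengths are in m, angles in rad, forces in N, time in s.
With the tool pointing down it reaches from about 0.275 to 1 m from the base axis. Payload 8.4 kg.
Tool frame: the origin (TCP) lies on the centre line of the jaws, within the pads' length; the fingertips stand 17 mm ahead of it and the grasp point (between the pads) lies 2 mm behind it (bot.tcp_to_tips is the z of the fingertips in the tool frame, in m); z points along the fingers, y is the line along which they close (so a half turn about z gives the same grasp; the last joint's range is limited). The gripper opens to 85 mm and grips with 20 to 120 N. Pads are 22 mm wide; open, the fingers measure 114 mm over their backs; the gripper's body (76 mm by 85 mm) begins 54 mm behind the grasp point. The pads swing forward as they close: fully open they stand 13 mm farther back than shut.
Start: joints at [1.221, 0.353, 1.633, -0, 1.155, -0.002], TCP at [0.213, 0.588, 0.248] pointing down, gripper open.
Joint ranges: [-2.63, 2.63], [-0.92, 2.1], [0.06, 2.66], [-1.3, 4.44], [0, 2.69], [-3.02, 3.02]. Speed limits (rad/s): [2.22, 2.22, 2.79, 3.14, 3.14, 3.14].

### API

Orientations are given as a unit quaternion [x, y, z, w].
In Python, from workcell import bot, hand, kinematics, get_obs, vision, hand_in gives the robot as it stands. The module is installed in compiled form; this text tells all that it offers. Calls block until the motion is done:
- bot.reach(position, orientation): joint-space move of the TCP to a pose.
- bot.servo_line(position, ori=None, velocity=0.15): straight line of the TCP; ori=None keeps the orientation; velocity is the mean speed in m/s.
- bot.goto_joints(angles): joint-space move.
- hand.move_gripper(opening, strength=None): finger opening in m; strength is the grip in N (None keeps the last); returns when the fingers have stopped.
- bot.dwell(seconds).
- kinematics.solve_ik(position, orientation): joint angles nearest the present ones, or None.
- get_obs(): the state.
- vision.read_camera(name): name is "scene" or "side" or "wrist"; returns a dict with "frame" (384x512x3 uint8, red, green, blue), "intrinsics" (3x3 intrinsics, pixels), "dist" ([k1, k2, p1, p2, k3] as OpenCV has them; the pictures are not rectified), "view" (4x4, takes a point from world to camera coordinates). Camera axes: x right, y down, z forward; pixel columns grow to the right and rows downward; lengths in m; the calibration is good to about 2 mm. A picture is of the moment at which its call begins. There is no depth.
A pose or a line that the arm cannot do raises bot.IKError and nothing moves.
- hand_in(): hands the job in; it is judged then, once.
The state is a dict: "time_s": time; "joint_pos": joint angles; "joint_vel": joint speeds; "joint_efforts": joint torques, N m; "position": TCP position; "orientation": TCP orientation; "wrist_force": force on the tool from outside, world axes, zero at the start; "ft_torque": the same for the moment, N m; "gripper_width": finger opening in m; "grip_force": force on a finger pad.
Only numpy, scipy, OpenCV 4.12 (cv2) and the standard library are available. Lean on these libraries where they do the work, as an engineer would, in place of code of your own. Each camera call takes 0.05 s, during which the arm holds its last target. There are 200 camera calls.

### The job

The red lid of the white pot in the kit tray was left perched on top of its screw thread, where it only blocks when turned forward. Turn it back (anticlockwise seen from above) until the thread drops into place, then screw it forward (clockwise) until it stops fully home with its yellow dot at the yellow bar on the pot, and let go. Leave the magnet, marble, nuts and pointer where they lie in the tray.

Things in the scene. Friction and masses are not known exactly. Their poses are not given: they have to be found in the camera images.
- tray: beige plastic kit tray fixed to the bench, 200 x 340 x 40 mm (x, y, z), walls 3 mm; its half-open slide cover overhangs the +y end by 90 mm, up to 48 mm high. Origin: centre of its underside on the bench; x, y along its sides, z up. Its -y third holds the white pot; the rest is compartments of small things. Place and yaw differ each time.
- pot_axis (a point): on the axis of the fixed white pot, on top of its shoulder (flange 84 mm in diameter), 50 mm above the bench; tray x 0, y -100 mm; axes as the tray's. The pot's neck (44 mm in diameter, hidden by the lid) rises 22 mm from here with three equal thread ridges, each ending in a solid stop. The perched lid's lugs cannot pass these stops forward, near yaw 0.
- home_mark (a point): where lid_mark stands, seen from above, when the lid is home: 28 mm from the pot's axis towards the tray's +x, 78 mm above the bench. A yellow bar, 8 mm wide, on top of the pot's shoulder and sticking out of it to 52 mm from the axis in that direction shows it.
- lid: loose red ribbed screw lid, 56 to 91 g, 66 mm in diameter. Origin: centre of the skirt's lower edge; z up; x along its grip wing to the yellow dot; flat top 27 mm above the origin. Yaw relative to the tray's (+ = anticlockwise from above): starts perched at 0.14 to 0.68 rad, origin 64.5 mm above the bench; its three inner lugs have about 1.2 mm play on the neck.
- wing (a point): centre of the grip wing on the lid's top, on its axis, 40 mm above its origin. Wing: 44 mm long (lid x), 16 mm thick (y), 26 mm high, its top 53 mm above the lid's origin. The lid turns easily and must be free to sink: fingers set a few mm wider than the wing turn it and let it sink.
- lid_mark (a point): the yellow dot (8 mm, with a stripe down the skirt) on the rim of the lid's top: 28 mm from its axis along lid +x, 27 mm above its origin. Turned back to yaw 1.08 to 1.36 rad the lid drops by its weight by 9.5 mm (origin 55 mm up); stops end the turn at 1.36. Then turning clockwise it sinks 4 mm more, to 51 mm, by about 0.3 rad and stops at yaw 0: home, with up to 2 mm of upward play.
- magnet: blue horseshoe magnet with bare steel tips, about 65 x 58 x 12 mm, lying in the tray; origin between the legs on the underside; tips towards its -x. Leave it.
- marble_center (a point): centre of a cobalt glass marble, 22 mm, in the tray. Leave it.
- pointer: wooden dowel, 170 mm long (y), 10 mm thick, aluminium cap at its -y end, lying in the tray's -x channel; origin under its middle. Leave it.
- nut0: dark cast iron hex nut, 24 mm across flats, 13 mm high, flat in the tray; origin: centre of underside. Leave it.
- nut1: dark cast iron hex nut, 24 mm across flats, 13 mm high, flat in the tray; origin: centre of underside. Leave it.
- nut2: dark cast iron hex nut, 24 mm across flats, 13 mm high, flat in the tray; origin: centre of underside. Leave it.
- nut3: dark cast iron hex nut, 24 mm across flats, 13 mm high, flat in the tray; origin: centre of underside. Leave it.

How it is judged:
By the outcome, as a careful person would: the job done as asked, in the order asked, and still so for the second after the job is handed in, with the robot touching nothing.
It also fails if it takes over 40 s, if anything falls off the work surface, if the arm or the gripper's body presses on something with over 40 N, if the wrist force passes 120 N, or if a joint passes its speed limit or range.

## Working session

There is one attempt and no reset: what is moved stays moved. The work goes in short steps, each a Python script; the robot and the scene stay as the last script left them, time stands still between calls to the robot, and variables do not carry over. Pictures are saved under pics/ and viewed, at most 10 in all, crops included, and the job is handed in when it is done.

```bash
mkdir -p pics; python3 - <<'E'
from workcell import *
import cv2, numpy as np
ims=[]
for n in ["scene","side"]:
    c=vision.read_camera(n); np.savez(f"pics/{n}.npz",**c); cv2.imwrite(f"pics/{n}0.png",c["frame"][:,:,::-1])
    print(n,c["intrinsics"].tolist(),np.linalg.inv(c["view"])[:3,3])
o=get_obs();print(o["time_s"],o["orientation"],bot.tcp_to_tips)
E
```

```text
scene [[361.9761640504053, 0.0, 254.49228149786595], [0.0, 361.9761640504053, 185.54546290724159], [0.0, 0.0, 1.0]] [ 0.99053561 -0.13504524  0.49731891]
side [[446.0570430841417, 0.0, 252.15436684816612], [0.0, 446.0570430841417, 194.8896880880072], [0.0, 0.0, 1.0]] [ 0.50804043 -0.3655645   0.51218667]
0.1 [ 1.73014380e-01  9.84919114e-01 -5.94186788e-04 -9.87448352e-05] 0.017
```

View pics/scene0.png

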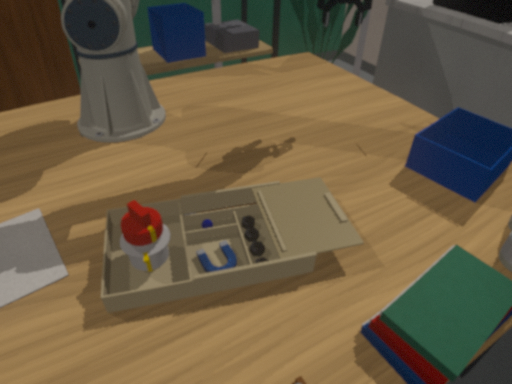

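View pics/side0.png

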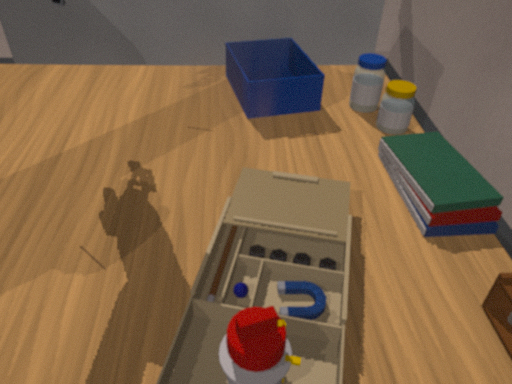

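The scene view shows the red lid at about (142,225), with the yellow bar at (148,262). In the side view the lid is at about (257,338), with the bar at (293,360). Next I'll triangulate these, then look from above with the wrist camera.

```bash
cat > h.py <<'E'
from workcell import *
import cv2, numpy as np
def ray(c,px):
    u=cv2.undistortPoints(np.array(px,float).reshape(-1,1,2),c["intrinsics"],np.array(c["dist"],float)).reshape(-1,2)
    R=np.array(c["view"])[:3,:3]; t=np.array(c["view"])[:3,3]
    d=np.c_[u,np.ones(len(u))]@R
    return -R.T@t, d
def plane(c,px,z):
    o,d=ray(c,px); return o+d*((z-o[2])/d[:,2])[:,None]
def tri(cs,ps):
    A=0;b=0
    for c,p in zip(cs,ps):
        o,d=ray(c,p); d=d[0]/np.linalg.norm(d[0]); M=np.eye(3)-np.outer(d,d); A=A+M; b=b+M@o
    return np.linalg.solve(A,b)
def masks(f):
    h=cv2.cvtColor(f,cv2.COLOR_RGB2HSV)
    red=(((h[...,0]<6)|(h[...,0]>174))&(h[...,1]>180)&(h[...,2]>80)).astype(np.uint8)
    yel=((h[...,0]>22)&(h[...,0]<35)&(h[...,1]>190)&(h[...,2]>120)).astype(np.uint8)
    return red,yel
def blobs(m,amin=6):
    n,_,s,c=cv2.connectedComponentsWithStats(m)
    return [(int(s[i,4]),c[i].round(1).tolist(),s[i,:4].tolist()) for i in range(1,n) if s[i,4]>=amin]
def down(yaw): # tool z down, tool y along world yaw angle
    from scipy.spatial.transform import Rotation as R
    y=np.array([np.cos(yaw),np.sin(yaw),0]); z=np.array([0,0,-1.]); x=np.cross(y,z)
    return R.from_matrix(np.c_[x,y,z]).as_quat()
E
python3 - <<'E'
from h import *
C=[dict(np.load(f"pics/{n}.npz")) for n in ["scene","side"]]
for c in C:
    r,y=masks(c["frame"]); print([b for b in blobs(r,100)],blobs(y))
print(plane(C[0],[[142,220]],.1),plane(C[1],[[257,338]],.1))
# tray rim long near edge (side view right outer edge) z=.04 
print(plane(C[1],[[352,220],[343,340]],.04), plane(C[0],[[106,297],[314,255]],.04))
w=vision.read_camera("wrist"); E=np.linalg.inv(w["view"]);o=get_obs()
from scipy.spatial.transform import Rotation as R
T=np.eye(4);T[:3,:3]=R.from_quat(o["orientation"]).as_matrix();T[:3,3]=o["position"]
print((np.linalg.inv(T)@E).round(3),w["intrinsics"][0])
E
```

```text
[(1128, [139.6, 223.1], [121, 201, 40, 44]), (679, [411.6, 353.6], [372, 317, 75, 67])] [(8, [150.2, 228.2], [149, 227, 4, 4]), (30, [145.9, 258.0], [144, 254, 5, 8])]
[(726, [466.2, 215.9], [429, 207, 72, 18]), (2939, [255.4, 338.0], [227, 307, 59, 64])] [(284, [401.1, 86.6], [387, 80, 29, 14]), (31, [281.2, 322.3], [278, 320, 8, 6]), (81, [294.7, 359.8], [289, 356, 12, 9])]
[[ 0.5505969 -0.0794841  0.1      ]] [[ 0.53627743 -0.09676866  0.1       ]]
[[ 0.70338397  0.14757777  0.04      ]
 [ 0.6433815  -0.06406852  0.04      ]] [[ 0.61985515 -0.16596042  0.04      ]
 [ 0.70071377  0.15390244  0.04      ]]
[[-0.001 -0.959 -0.285  0.072]
 [ 1.    -0.    -0.002  0.   ]
 [ 0.002 -0.285  0.959 -0.125]
 [ 0.     0.     0.     1.   ]] [319.00431189   0.         259.73911297]
```

```bash
python3 - <<'E'
from h import *
# tool y = lid yaw guess +- 90deg
p=[0.545,-0.085,0.27]
for yw in (0.15+np.pi/2,0.15-np.pi/2):
    q=kinematics.solve_ik(p,down(yw)); print(yw,None if q is None else np.round(q,2))
    for d in (-.8,1.4): 
        q=kinematics.solve_ik([.545,-.085,.11],down(yw+d)); print("  ",d,None if q is None else np.round(q,2))
q1=[kinematics.solve_ik(p,down(0.15+s*np.pi/2)) for s in (1,-1)]
k=min((i for i in (0,1) if q1[i] is not None),key=lambda i:abs(q1[i][5]))
s=(1,-1)[k]; print("use",s)
bot.reach(p,down(0.15+s*np.pi/2))
w=vision.read_camera("wrist"); np.savez("pics/w1.npz",**w); cv2.imwrite("pics/w1.png",w["frame"][:,:,::-1])
r,y=masks(w["frame"]); print(blobs(r,100),blobs(y),get_obs()["time_s"])
E
```

```text
1.7207963267948965 [-0.16  0.22  1.77 -0.    1.16 -1.88]
   -0.8 [-0.16  0.41  1.9  -0.    0.82 -1.08]
   1.4 [-0.16  0.41  1.9  -0.    0.82  3.  ]
-1.4207963267948966 [-0.16  0.22  1.77 -0.    1.16  1.26]
   -0.8 [-0.16  0.41  1.9  -0.    0.82  2.06]
   1.4 [-0.16  0.41  1.9  -0.    0.82 -0.14]
use -1
[(3098, [255.5, 178.7], [224, 146, 64, 64])] [(113, [271.7, 134.5], [267, 127, 12, 17]), (15, [249.9, 147.1], [246, 146, 9, 3]), (45, [250.7, 153.0], [247, 150, 8, 7])] 2.85
```

View pics/w1.png

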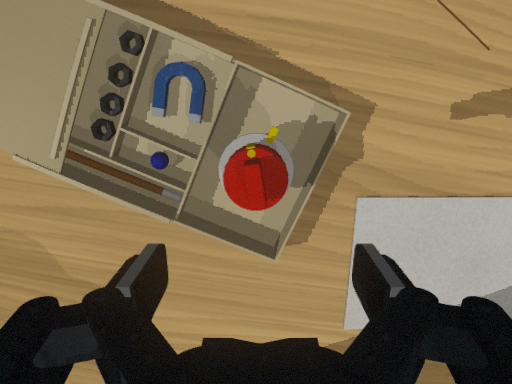

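The wrist view shows the lid disc at (255,178), the wing pointing up to the dot at (251,153) and the bar at (272,134). The tray's -y end corners are at (350,112) and (277,258).

```bash
python3 - <<'E'
from h import *
w=dict(np.load("pics/w1.npz")); r,y=masks(w["frame"])
c=plane(w,[[350,112],[277,258]],.04)[:,:2]; a=c[0]-c[1]; print(c,np.linalg.norm(a))
yt=np.arctan2(a[1],a[0]); n=np.array([-np.sin(yt),np.cos(yt)])
pa=c.mean(0)+.07*n; print("corners: yaw",yt,"axis",pa)
bar=plane(w,[[271.7,134.5]],.05)[0,:2]; dot=plane(w,[[250.9,153]],.0915)[0,:2]
print("bar",bar,"dot",dot)
# lid disc: red plus yellow on lid -> enclosing circle, plane .0915
m=np.argwhere(r>0)[:,::-1]; (cx,cy),rad=cv2.minEnclosingCircle(m.astype(np.float32)); lc=plane(w,[[cx,cy],[cx+rad,cy]],.088)[:,:2]; print("lid",cx,cy,rad,lc[0],np.linalg.norm(lc[1]-lc[0]))
# flange: white blob circle
h=cv2.cvtColor(w["frame"],cv2.COLOR_RGB2HSV); wm=((h[...,1]<40)&(h[...,2]>110)).astype(np.uint8); wm[:,330:]=0; wm[240:]=0
k,l,s,_=cv2.connectedComponentsWithStats(wm); i=1+s[1:,4].argmax(); m=np.argwhere(l==i)[:,::-1]
(fx,fy),fr=cv2.minEnclosingCircle(m.astype(np.float32)); f=plane(w,[[fx,fy],[fx+fr,fy]],.05)[:,:2]; print("flange",fx,fy,fr,f[0],np.linalg.norm(f[1]-f[0]))
C=[dict(np.load(f"pics/{n}.npz")) for n in ["scene","side"]]
print("bar tri",tri(C,[[[145.9,258]],[[294.7,359.8]]]),"dot tri",tri([C[1],w],[[[281.2,322.3]],[[250.9,153]]]))
for ax in (pa,lc[0],f[0]):
    d=bar-ax;e=dot-ax;print(np.arctan2(d[1],d[0]),np.linalg.norm(d),np.arctan2(e[1],e[0]),np.linalg.norm(e))
E
```

```text
[[ 0.61603873 -0.17397954]
 [ 0.42919169 -0.12415718]] 0.19337549481956187
corners: yaw -0.2605848368917954 axis [ 0.54065041 -0.0814316 ]
bar [ 0.57959375 -0.09259734] dot [ 0.56366009 -0.07338479]
lid 255.14747619628906 177.053955078125 32.66995620727539 [ 0.53983649 -0.08098184] 0.03241069737925537
flange 243.5 159.5 33.3542594909668 [ 0.5479963  -0.06636606] 0.03660353319881823
bar tri [ 0.5809605  -0.09163791  0.04693777] dot tri [ 0.5642862  -0.073541    0.09301733]
-0.2792270824879709 0.040512442777708706 0.3364198781466384 0.02437614832989737
-0.2842491677735691 0.04141931616258043 0.30869349314769684 0.025005580974839927
-0.6928689382771978 0.04106676611295686 -0.4212614082015934 0.017164410252567205
```

```bash
cat >> h.py <<'E'
AX=np.array([.5395,-.0813]); YT=-0.27
def go(phi,z,ax=AX): bot.reach([ax[0],ax[1],z],down(phi-np.pi/2))
def st(tag=""):
    o=get_obs(); print(tag,round(o["time_s"],2),"F",np.round(o["wrist_force"],1),"Tz",round(o["ft_torque"][2],3),"w",round(o["gripper_width"],4),"g",round(o["grip_force"],1),np.round(o["position"],4)); return o
def look(zd,name=None):
    w=vision.read_camera("wrist"); r,y=masks(w["frame"]); 
    if name: cv2.imwrite(f"pics/{name}.png",w["frame"][:,:,::-1])
    for a,c,bb in blobs(y):
        for z in (zd,.05):
            d=plane(w,[c],z)[0,:2]-AX; print("  blob",a,c,"z",z,"r",round(np.linalg.norm(d),4),"yaw rel",round(np.arctan2(d[1],d[0])-YT,3))
    return w
E
python3 - <<'E'
from h import *
hand.move_gripper(.034,20)
go(.33,.16); st("above"); look(.0915)
bot.servo_line([*AX,.113],velocity=.06); st("down")
hand.move_gripper(.021); st("closed"); look(.0915,"w2")
E
```

```text
above 3.92 F [ 1.2 -0.4  0.8] Tz 0.009 w 0.0335 g 0.0 [ 0.5399 -0.0814  0.1605]
  blob 249 [290.3, 149.6] z 0.0915 r 0.0457 yaw rel 0.161
  blob 249 [290.3, 149.6] z 0.05 r 0.0418 yaw rel 0.004
  blob 47 [259.6, 165.4] z 0.0915 r 0.0315 yaw rel 0.581
  blob 47 [259.6, 165.4] z 0.05 r 0.0226 yaw rel 0.573
  blob 119 [259.0, 174.6] z 0.0915 r 0.0257 yaw rel 0.592
  blob 119 [259.0, 174.6] z 0.05 r 0.0155 yaw rel 0.591
down 4.9 F [ 1.  -0.1  0.1] Tz 0.065 w 0.0338 g 0.0 [ 0.5397 -0.0813  0.1132]
closed 5.18 F [0.  0.3 0.4] Tz 0.034 w 0.0211 g 0.0 [ 0.5397 -0.0813  0.1133]
  blob 389 [297.6, 162.4] z 0.0915 r 0.0466 yaw rel 0.199
  blob 389 [297.6, 162.4] z 0.05 r 0.0415 yaw rel 0.005
  blob 70 [259.8, 185.8] z 0.0915 r 0.0315 yaw rel 0.585
  blob 70 [259.8, 185.8] z 0.05 r 0.0198 yaw rel 0.573
  blob 198 [258.9, 197.5] z 0.0915 r 0.0257 yaw rel 0.598
  blob 198 [258.9, 197.5] z 0.05 r 0.0123 yaw rel 0.602
```

View pics/w2.png

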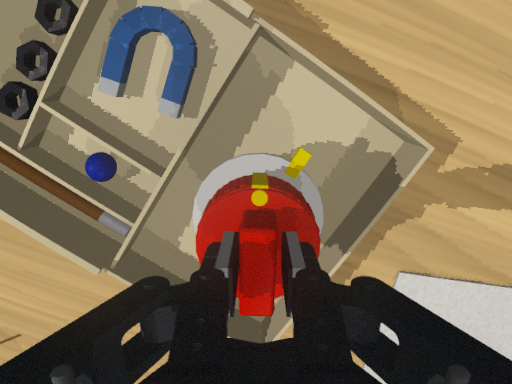

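The fingers straddle the wing: pads at columns ~235 and ~285, dot at (259,197), relative yaw about 0.6. Next I turn it back.

```bash
python3 - <<'E'
from h import *
for r in (.85,1.05,1.2,1.3):
    go(YT+r,.113); o=st(r)
    if abs(o["ft_torque"][2])>1: break
bot.dwell(.15); st(); look(.082,"w3")
E
```

```text
0.85 5.58 F [ 0.2  0.9 -0.6] Tz 0.024 w 0.0209 g 0.0 [ 0.5395 -0.0813  0.1131]
1.05 5.89 F [0.1 0.2 0.4] Tz -0.042 w 0.0211 g 0.0 [ 0.5395 -0.0813  0.113 ]
1.2 6.16 F [-0.   0.3  0.7] Tz -0.03 w 0.0209 g 0.1 [ 0.5394 -0.0813  0.113 ]
1.3 6.41 F [-0.7  0.4  0.4] Tz -0.056 w 0.0211 g 0.1 [ 0.5394 -0.0813  0.1129]
 6.56 F [0.  1.1 0.3] Tz -0.011 w 0.0208 g 0.2 [ 0.5394 -0.0813  0.113 ]
  blob 260 [270.8, 180.8] z 0.082 r 0.0316 yaw rel 1.105
  blob 260 [270.8, 180.8] z 0.05 r 0.0236 yaw rel 0.989
  blob 360 [323.3, 197.4] z 0.082 r 0.0398 yaw rel 0.315
  blob 360 [323.3, 197.4] z 0.05 r 0.0415 yaw rel 0.013
  blob 201 [269.4, 198.8] z 0.082 r 0.0221 yaw rel 1.051
  blob 201 [269.4, 198.8] z 0.05 r 0.0127 yaw rel 0.769
```

View pics/w3.png

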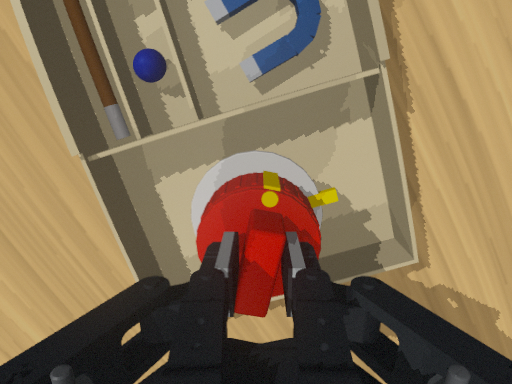

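Not dropped yet: the dot is at row 199 as before, with yaw about 1.08 and lagging about 0.2 behind the tool. I'll go on.

```bash
python3 - <<'E'
from h import *
for r in (1.36,1.42,1.48):
    go(YT+r,.113); bot.dwell(.1); o=st(r); look(.0915)
    if abs(o["ft_torque"][2])>.8: break
look(.082,"w4")
E
```

```text
1.36 6.96 F [-0.1 -1.1 -0.3] Tz -0.016 w 0.0208 g 0.0 [ 0.5396 -0.0813  0.113 ]
  blob 195 [259.6, 174.9] z 0.0915 r 0.0364 yaw rel 1.345
  blob 195 [259.6, 174.9] z 0.05 r 0.0262 yaw rel 1.34
  blob 179 [259.1, 190.9] z 0.0915 r 0.0286 yaw rel 1.35
  blob 179 [259.1, 190.9] z 0.05 r 0.0161 yaw rel 1.348
  blob 359 [323.7, 201.3] z 0.0915 r 0.0392 yaw rel 0.421
  blob 359 [323.7, 201.3] z 0.05 r 0.0415 yaw rel 0.013
1.42 7.36 F [ 0.3 -0.4  1.2] Tz 0.003 w 0.0212 g 0.1 [ 0.5395 -0.0813  0.113 ]
  blob 194 [263.5, 175.1] z 0.0915 r 0.0364 yaw rel 1.356
  blob 194 [263.5, 175.1] z 0.05 r 0.0262 yaw rel 1.313
  blob 179 [262.2, 190.9] z 0.0915 r 0.0286 yaw rel 1.361
  blob 179 [262.2, 190.9] z 0.05 r 0.0162 yaw rel 1.296
  blob 349 [324.8, 204.8] z 0.0915 r 0.0386 yaw rel 0.435
  blob 349 [324.8, 204.8] z 0.05 r 0.0417 yaw rel 0.014
1.48 7.76 F [ 0.3 -0.3 -0.2] Tz -0.005 w 0.0209 g 0.3 [ 0.5394 -0.0813  0.113 ]
  blob 204 [267.2, 175.6] z 0.0915 r 0.0363 yaw rel 1.37
  blob 204 [267.2, 175.6] z 0.05 r 0.0262 yaw rel 1.289
  blob 178 [266.0, 191.9] z 0.0915 r 0.0282 yaw rel 1.357
  blob 178 [266.0, 191.9] z 0.05 r 0.016 yaw rel 1.209
  blob 336 [325.5, 208.5] z 0.0915 r 0.0379 yaw rel 0.447
  blob 336 [325.5, 208.5] z 0.05 r 0.0419 yaw rel 0.014
  blob 205 [267.2, 175.7] z 0.082 r 0.0339 yaw rel 1.356
  blob 205 [267.2, 175.7] z 0.05 r 0.0261 yaw rel 1.289
  blob 177 [266.1, 191.9] z 0.082 r 0.0254 yaw rel 1.334
  blob 177 [266.1, 191.9] z 0.05 r 0.016 yaw rel 1.206
  blob 338 [325.5, 208.5] z 0.082 r 0.0382 yaw rel 0.342
  blob 338 [325.5, 208.5] z 0.05 r 0.0419 yaw rel 0.014
```

View pics/w4.png

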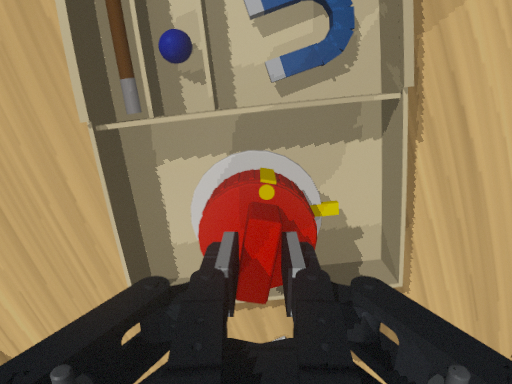

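The lid has dropped: the apparent dot radius jumped by the right amount, and yaw is about 1.34 at (266,192). Now I lower the fingers and screw forward.

```bash
python3 - <<'E'
from h import *
go(YT+1.36,.113); bot.servo_line([*AX,.105],velocity=.05); st("low")
for r in (1.1,.8,.5,.3,.15,.05,-.05,-.12,-.18):
    go(YT+r,.105); o=st(r)
    if abs(o["ft_torque"][2])>.6: break
bot.dwell(.15); look(.078,"w5")
E
```

```text
low 8.42 F [ 0.   0.2 -0.8] Tz 0.01 w 0.0211 g 0.0 [ 0.5391 -0.0812  0.1044]
1.1 8.78 F [-0.8  0.3  1. ] Tz 0.005 w 0.0209 g 0.1 [ 0.5396 -0.0813  0.105 ]
0.8 9.17 F [ 0.2 -0.4 -0.2] Tz 0.025 w 0.0209 g 0.0 [ 0.5396 -0.0813  0.105 ]
0.5 9.56 F [-0.5 -0.3 -0.4] Tz 0.033 w 0.021 g 0.0 [ 0.5395 -0.0813  0.105 ]
0.3 9.87 F [ 0.6 -0.2  0.3] Tz 0.027 w 0.0209 g 0.0 [ 0.5395 -0.0813  0.105 ]
0.15 10.13 F [-0.4  0.3  0.1] Tz 0.015 w 0.0211 g 0.0 [ 0.5395 -0.0813  0.105 ]
0.05 10.38 F [ 0.4  0.3 -1.5] Tz 0.01 w 0.0209 g 0.0 [ 0.5395 -0.0813  0.105 ]
-0.05 10.63 F [-0.4  0.1 -0.3] Tz -0.004 w 0.0208 g 0.0 [ 0.5395 -0.0813  0.105 ]
-0.12 10.88 F [ 0.4  0.3 -0.1] Tz 0.031 w 0.0214 g 0.0 [ 0.5395 -0.0813  0.105 ]
-0.18 11.13 F [-0.5  0.9  0.4] Tz -0.008 w 0.0212 g 1.7 [ 0.5394 -0.0813  0.105 ]
  blob 429 [246.9, 154.1] z 0.078 r 0.0463 yaw rel -0.046
  blob 429 [246.9, 154.1] z 0.05 r 0.0415 yaw rel -0.004
  blob 69 [245.8, 182.6] z 0.078 r 0.0324 yaw rel 0.033
  blob 69 [245.8, 182.6] z 0.05 r 0.0254 yaw rel 0.143
  blob 185 [248.0, 193.8] z 0.078 r 0.0265 yaw rel 0.041
  blob 185 [248.0, 193.8] z 0.05 r 0.0185 yaw rel 0.197
```

View pics/w5.png

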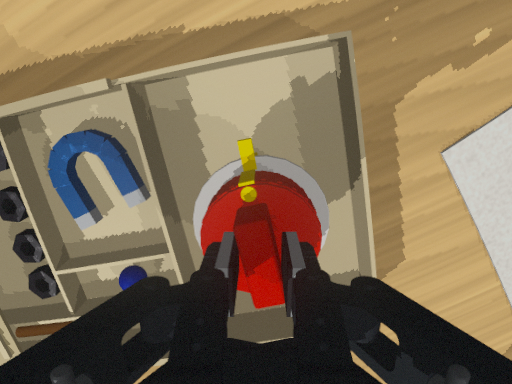

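The dot at (248,194) is nearly in line with the bar (247,154), about 0.04 rad short. I'll push on until a firm stop shows.

```bash
python3 - <<'E'
from h import *
for r in (-.22,-.26,-.30,-.34,-.38,-.42):
    go(YT+r,.105); bot.dwell(.15); o=st(r); w=vision.read_camera("wrist")
    b=sorted(blobs(masks(w["frame"])[1],100),key=lambda b:b[1][1])[-1]; d=plane(w,[b[1]],.078)[0,:2]-AX
    print(b[0],np.linalg.norm(d).round(4),(np.arctan2(d[1],d[0])-YT).round(3))
    if abs(o["ft_torque"][2])>.4: break
E
```

```text
-0.22 11.73 F [-0.6 -1.3  0.4] Tz 0.261 w 0.021 g 7.4 [ 0.5393 -0.0813  0.105 ]
186 0.0264 0.016
-0.26 12.18 F [-3.4 -2.5  1.1] Tz 0.509 w 0.0206 g 16.4 [ 0.5393 -0.0813  0.105 ]
184 0.0263 -0.001
```

Firm stop at about yaw 0. Now I let go, retreat and check.

```bash
python3 - <<'E'
from h import *
go(YT-.1,.105); st(); hand.move_gripper(.034); go(YT-.0,.105); st()
bot.servo_line([*AX,.18],velocity=.08); st("up"); look(.078)
bot.servo_line([*AX,.27],velocity=.15); bot.dwell(.2); w=look(.078,"w6"); st()
for n in ("scene","side"):
    c=vision.read_camera(n); print(n,blobs(masks(c["frame"])[1])); 
E
```

```text
12.51 F [ 0.7 -0.1  0.7] Tz 0.037 w 0.0209 g 0.0 [ 0.54   -0.0812  0.1051]
 13.04 F [ 0.2 -0.4  0.8] Tz -0.01 w 0.0341 g 0.0 [ 0.5395 -0.0813  0.105 ]
up 14.13 F [ 0.1 -0.2 -0.4] Tz 0.047 w 0.0339 g 0.0 [ 0.5391 -0.0812  0.1795]
  blob 218 [259.6, 136.6] z 0.078 r 0.0448 yaw rel -0.005
  blob 218 [259.6, 136.6] z 0.05 r 0.0413 yaw rel -0.006
  blob 33 [258.0, 155.0] z 0.078 r 0.0316 yaw rel 0.03
  blob 33 [258.0, 155.0] z 0.05 r 0.0266 yaw rel 0.04
  blob 90 [258.2, 163.0] z 0.078 r 0.0258 yaw rel 0.031
  blob 90 [258.2, 163.0] z 0.05 r 0.02 yaw rel 0.045
  blob 115 [259.7, 125.5] z 0.078 r 0.0443 yaw rel -0.01
  blob 115 [259.7, 125.5] z 0.05 r 0.0417 yaw rel -0.012
  blob 16 [258.5, 138.5] z 0.078 r 0.0316 yaw rel 0.023
  blob 16 [258.5, 138.5] z 0.05 r 0.0279 yaw rel 0.029
  blob 48 [258.6, 144.4] z 0.078 r 0.0257 yaw rel 0.025
  blob 48 [258.6, 144.4] z 0.05 r 0.0216 yaw rel 0.033
 15.18 F [-0.2 -0.6  0.7] Tz -0.047 w 0.0338 g 0.0 [ 0.539  -0.0812  0.269 ]
scene [(15, [142.9, 237.9], [141, 236, 4, 6]), (33, [145.8, 257.7], [144, 254, 5, 8])]
side [(293, [401.4, 86.8], [387, 80, 29, 15]), (22, [280.5, 341.3], [278, 339, 6, 5]), (86, [294.5, 359.7], [288, 356, 13, 9])]
```

View pics/w6.png

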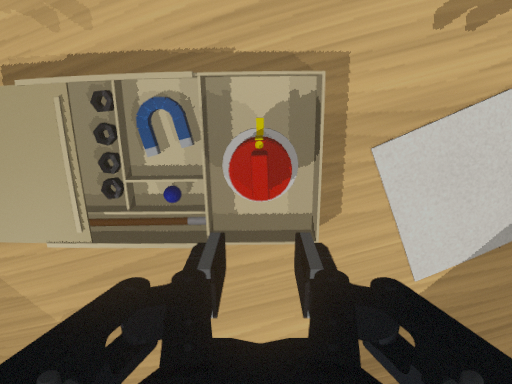

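The final view shows the dot at (259,144) in line with the bar at (260,125), and the other things undisturbed. Before handing in I'll check the height quickly.

```bash
python3 - <<'E'
from h import *
C=[vision.read_camera(n) for n in ("scene","side","wrist")]
print(tri(C,[[[142.9,237.9]],[[280.5,341.3]],[[258.6,144.4]]]),tri(C[1:],[[[280.5,341.3]],[[258.6,144.4]]]))
r,_=masks(C[2]["frame"]); m=np.argwhere(r>0)[:,::-1]; (cx,cy),rad=cv2.minEnclosingCircle(m.astype(np.float32))
a=plane(C[2],[[cx,cy]],.076)[0,:2]; d=plane(C[2],[[258.6,144.4]],.078)[0,:2]-a; b=plane(C[2],[[259.7,125.5]],.05)[0,:2]-a
print(a,np.arctan2(d[1],d[0])-np.arctan2(b[1],b[0]),np.linalg.norm(d))
E
```

```text
[ 0.56424653 -0.08672987  0.07572379] [ 0.56417108 -0.08723645  0.07697673]
[ 0.54033162 -0.08220561] 0.04893820477557262 0.02531480776596162
```

```bash
python3 -c "
from workcell import *
print(hand_in())"
```

```text
the job is handed in; nothing more can be done
None
```

The job is handed in: the lid was turned back until it dropped into the thread, screwed forward to a firm stop with its dot in line with the yellow bar (the cameras put it at home height and within about 0.05 rad of home), and let go, with the other things left where they lay.

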